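# Isolate the press and present the opened lockout padlock

### The arm

A 6-joint arm with a two-finger parallel gripper is mounted at the origin on the work surface. World frame = base frame: x ahead of the robot, y to its left, z up, the work surface at z = 0. Lengths are in mm, angles in degrees, forces in N, time in s.
With the tool pointing down it reaches from about 300 to 850 mm from the base axis. Payload 4.2 kg.
Tool frame: the origin (TCP) lies midway between the tips of the shut fingers; the grasp point (between the pads) lies 19 mm behind it (pinch_z is the distance from the TCP to the grasp point, in mm); z points along the fingers, y is the line along which they close (so a half turn about z gives the same grasp; the last joint's range is limited). The gripper opens to 91 mm and grips with 3 to 60 N. Pads are 32 mm wide; open, the fingers measure 118 mm over their backs; the gripper's body (76 mm by 178 mm) begins 60 mm behind the grasp point.
Start: joints at [70.015, 18.312, 89.639, -0, 72.044, -1.146], TCP at [185.675, 544.213, 213.976] pointing down, gripper open.
Joint ranges: [-177.97, 177.97], [-48.28, 115.42], [12.27, 149.76], [-77.06, 257.06], [2.81, 150.46], [-146.56, 146.56]. Speed limits (degrees/s): [147.25, 147.25, 180, 180, 180, 180].

### API

Orientations are given as [roll, pitch, yaw] about the fixed x, y, z axes, in that order (R = Rz(yaw) Ry(pitch) Rx(roll)).
In Python, from workcell import * gives the robot as it stands.
- The arm moves only by the tool step_arm, never from a script. Its argument "steps" is a list of rows, each a list of 7 numbers: the turn, a rotation vector about the tool's x, y, z in degrees, then the shift along the tool's x, y, z in mm, then the opening, from 0 (shut) to 1 (fully open). In form: [[rx, ry, rz, x, y, z, hand], ...]. A call has exactly 8 rows; each row shifts and turns the commanded pose from where the row before left it, along the tool's axes as they then stand; what a row does not reach is not made up. A row lasts 1/8 s, in which the tool goes at most 62.5 mm and 10.7 degrees, less where a joint would pass 70% of its speed; a pose out of reach is approached as far as the arm can. A call is refused whole if a number of a shift passes 62.5 or a number of a turn 10.7, either way. A call with a gripper value outside its range is refused whole. The fingers move at their own pace and stop on an object; "force" is the grip in N (left out, the last holds). Time passes only in rows, so rows that do not move let the fingers close, or fill a call up. It gives the time, the measured TCP pose, the force, the opening and the grip force at its end, in the units of the state.
- state(): the state, without advancing time (a new reading comes with each control period).
- grab_frame(name): name is "scene" or "top" or "wrist"; returns a dict with "image" (384x512x3 uint8, blue, green, red), "fovy" (degrees; the focal length in pixels is half the picture's height over the tangent of half this angle, whatever the lens; pixels are square), "cx", "cy" (the principal point, pixels), "origin" and "rotation" of the camera in the world; the wrist camera has in their place "tool_from_camera" (4x4, takes a point from camera to tool coordinates, whose origin is the TCP and whose axes are the flange's). Camera axes: x right, y down, z forward; pixel columns grow to the right and rows downward; lengths in mm; the calibration is good to about 2 mm. A picture is of the moment at which its call begins: read the wrist's pose just before it. There is no depth.
- job_done(): hands the job in; it is judged then, once.
The state is a dict: "time_s": time; "qpos": joint angles; "qvel": joint speeds; "effort": joint torques, N m; "ee_pos": TCP position; "ee_rot": TCP orientation; "force": force on the tool from outside, world axes, zero at the start; "torque": the same for the moment, N m; "gripper_width": finger opening in mm; "gripper_force": force on a finger pad.
Only numpy, scipy, OpenCV 4.12 (cv2) and the standard library are available. Lean on these libraries where they do the work, as an engineer would, in place of code of your own. Each camera call takes 0.05 s, during which the arm holds its last target. There are 200 camera calls.

### The job

Lock out the machine: first throw the isolator's lever all the way over, away from the robot, until it snaps into the marked notch; then turn the dial of the combination padlock counter-clockwise, feeling for the clicks, until the shackle jumps out a little, and pull the shackle out to its full opening. Then lift the open lock out of its nest and finish while holding it up, level and still in the air, with the shackle's bow above the isolator's hasp, the lock's underside about 15 cm above the bench; do not put it down or let go, and leave the tube, wrench and offcut where they are.

Things in the scene. Friction and masses are not known exactly. Their poses are not given: they have to be found in the camera images.
- lever (a joint): Isolator lever angle (rad): 0 leans 0.5 rad to the isolator's -x (robot side), grows as it swings to +x; 1.02 = stop, in the notch, leaning 0.52 rad the other way. Starts at 0 to 0.25, stays where left. 0.03 Nm friction; a spring detent (about 5 N at the ball) must be passed at 0.6 to 0.8; past about 0.9 it snaps to the stop and is held. In the notch = above 0.95.
- lever_ball (a point): Centre of the black ball, 26 mm across, on the lever's end (rod 10 mm thick), 70 mm from the hinge. The hinge runs along the isolator's y, straight above the isolator's origin, 40 mm above the bench. Ball height 101 mm at both ends of the swing, 110 mm upright. Axes turn with the lever.
- isolator: Fixed grey housing, 110 (x) x 80 (y) x 40 (z) mm; origin at the centre of its underside, on the bench. Lever on the middle of its top between two steel quadrant cheeks (look only, no resistance) with the notch at their +x end; hub: 22 mm cylinder along y, 40 mm long. Its x axis points away from the robot, within 0.4 rad.
- hasp (a point): Top middle of the hasp: a 30 mm wide, 53 mm high steel staple on a tab that juts from the isolator's +y side. In the isolator's frame at x 30, y 62, z 50 mm.
- lock: Loose padlock, about 0.4 kg, on its back, dial up, in the nest, underside 10 mm above the bench. Body 56 (x) x 64 (y) x 28 (z) mm, origin: centre of underside; x towards the shackle. Shackle: U of 9 mm bar from its +x face at 14 mm height, legs at y = +-20 mm (49 mm across outside, 31 inside), straight to 24 mm from the face, then the bow, bar centre 40 mm from the face when shut.
- dial (a joint): Angle of the lock's round black knob relative to the lock (rad, grows counter-clockwise from above). At 0 its white mark points along the lock's +x, at the body's white mark. Starts at -1.2 to -0.6. Clicks lightly every 0.35 rad (up to 0.2 Nm). The true gate is within 0.25 rad of 0, different every time: there the shackle jumps out 6 to 7 mm and the dial is blocked; do not force it on.
- dial_top (a point): Centre of the top of the dial knob: 36 mm diameter, 18 mm tall; its top is 47 mm above the lock's underside, its foot 29 mm, 1 mm above the lock's face. It turns with the dial.
- shackle (a joint): Slide of the shackle out of the lock along the lock's +x (m): 0 pushed home, under 0.003 while locked (0.004 if tugged), 0.006 to 0.007 once the gate is found, 0.026 at its stop, fully open. Past the gate it slides with a pull of up to 6 N and stays where left; the dial is blocked while it is out. Open = above 0.021.
- bow (a point): Middle of the shackle's bow (centre of the bar), 68 mm along x from the lock's origin and 14 mm above its underside when shut; it moves with the shackle. Axes as the lock's.
- nest: Fixed dark steel plate, 82 x 92 mm, 10 mm thick, with stops 12 mm high round the lock (1.5 mm play), open for the shackle's legs at +x, where it ends 10 mm past the lock's face. Keeps the lock from turning or sliding; the lock lifts straight out. Origin at bench height under the lock's middle; x points away from the robot, within 0.4 rad. Nest and isolator may swap sides.
- tube: Bystander: loose upright steel tube offcut, 28 mm diameter, 60 mm tall, origin at the centre of its underside.
- wrench: Bystander: loose steel wrench 160 mm long, lying flat, origin at its middle underneath, long axis x.
- offcut: Bystander: loose steel bar offcut 90 x 30 x 30 mm, origin at the centre of its underside.
Not all that is in view belongs to the job. What is meant by the lock is not blue or orange, and is the smaller of those in its own colour.

How it is judged (in metres and radians):
On the way, in this order (a step that is already met when the one before it is completed fails the run):
1. the lever is in its notch (value of joint lever above 0.95 rad), for 0.2 s.
2. the gate is found: the shackle has jumped out (value of joint shackle above 0.005 m), for 0.1 s.
3. the shackle is pulled fully open (value of joint shackle above 0.021 m), for 0.2 s.
At the end, for the whole second after the job is handed in: Lever above 0.95 rad; shackle out more than 21 mm; lock held in the fingers, still (under 30 mm/s), level within 0.3 rad, underside 120 to 200 mm above the bench, bow within 40 mm horizontally of the hasp, touching neither isolator nor nest (value of joint lever above 0.95 rad and value of joint shackle above 0.021 m and height (world z) of lock between 0.12 and 0.2 m and horizontal distance between bow and hasp below 0.04 m and angle between lock's own z axis and vertical below 0.3 rad and linear speed of lock below 0.03 m/s and contact force between lock and the fingers above 1 N and contact force between lock and isolator below 0.1 N and contact force between lock and nest below 0.1 N); the arm keeps its last pose, push and grip.
It fails at once if a bystander is moved by more than 30 mm (distance of any of tube, wrench, offcut from where it was at the start of the episode above 0.03 m).
It also fails if it takes over 72 s, if anything falls off the work surface, if the arm or the gripper's body presses on something with over 40 N, if the wrist force passes 120 N, or if a joint passes its speed limit or range.

## Working session

There is one attempt and no reset: what is moved stays moved. The work goes in short steps, Python scripts to look and compute and a tool call to move; the robot and the scene stay as the last step left them, time stands still between calls to the robot, and variables do not carry over. Pictures are saved under pics/ and viewed, at most 10 in all, crops included, and the job is handed in when it is done.

Besides the shell and the picture viewer there is one more tool, called after "Request:" by a JSON object that holds its "api" and its "payload". step_arm: Moves the arm, as the interface text tells. Its arguments: {"type":"object","properties":{"steps":{"type":"array","items":{"type":"array","items":{"type":"number"}}},"force":{"type":"number"}},"required":["steps"]}

```bash
mkdir -p pics; cat > h.py <<'E'
from workcell import *
import numpy as np, cv2
def K(f):
    s=f["image"].shape; F=s[0]/2/np.tan(np.radians(f["fovy"])/2); return F,f["cx"],f["cy"]
def pose(s):
    from scipy.spatial.transform import Rotation as R
    return R.from_euler('xyz',s["ee_rot"],degrees=True).as_matrix(), np.array(s["ee_pos"])
def cam(name):
    s=state(); f=grab_frame(name)
    if name=="wrist":
        Rm,p=pose(s); T=np.array(f["tool_from_camera"]); f["rotation"]=Rm@T[:3,:3]; f["origin"]=Rm@T[:3,3]+p
    f["rotation"]=np.array(f["rotation"]); f["origin"]=np.array(f["origin"]); return f
def ray(f,u,v,z):
    F,cx,cy=K(f); d=f["rotation"]@np.array([(u-cx)/F,(v-cy)/F,1]); o=f["origin"]
    return o+d*(z-o[2])/d[2]
def proj(f,P):
    F,cx,cy=K(f); c=f["rotation"].T@(np.array(P)-f["origin"]); return cx+F*c[0]/c[2],cy+F*c[1]/c[2]
E
python3 - <<'E'
from h import *
import pickle
s=state(); print(s)
fs={}
for n in("top","scene"):
    f=cam(n); fs[n]=f; print(n,f["fovy"],f["cx"],f["cy"],f["origin"],f["rotation"].round(3).tolist())
    cv2.imwrite(f"pics/{n}0.png",cv2.resize(f["image"],None,fx=1.55,fy=1.55))
pickle.dump(fs,open("f0.pkl","wb"))
E
```

```text
{'time_s': 0.0, 'qpos': array([ 7.00155933e+01,  1.83539578e+01,  8.97087625e+01, -1.58409234e-03,
        7.20418866e+01, -1.14752534e+00]), 'qvel': array([-0.08513255, -0.03408975,  0.04734767,  0.00819301,  0.00142655,
       -0.00992608]), 'effort': array([ 1.29083099e-03, -4.12456656e+01, -2.31976014e+01,  7.28784339e-02,
        4.55361174e-02, -1.49941784e-04]), 'ee_pos': array([185.50092053, 543.7145707 , 213.08108072]), 'ee_rot': array([-1.79895384e+02, -5.89212787e-04,  1.61163608e+02]), 'force': array([-0.54857096, -0.4888411 ,  0.04196808]), 'torque': array([0.00217656, 0.01083549, 0.02689904]), 'gripper_force': 0.0, 'gripper_width': 90.9199881789023}
top 57.95600955086079 254.73232507618292 195.3818955750993 [ 396.09607798   12.79135952 1206.08618562] [-169.954, 0.276, -88.997]
scene 52.57592088904367 255.28267872878098 186.62759099399702 [1096.16541944 -606.00255043  600.24618276] [-123.104, -1.3, 41.837]
```

View pics/top0.png

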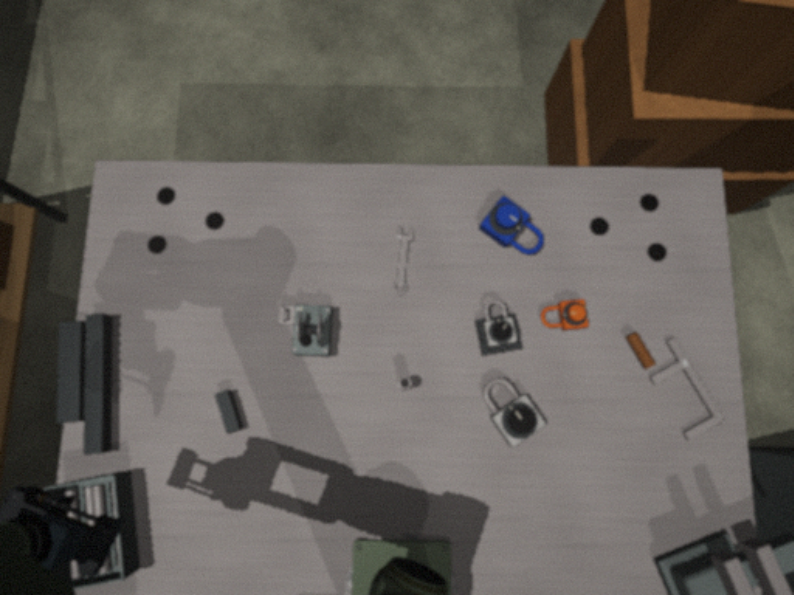

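View pics/scene0.png

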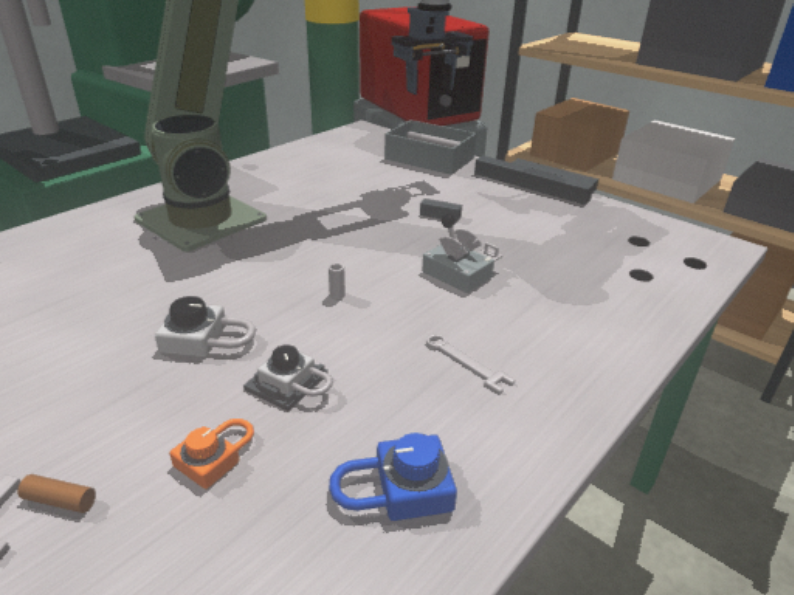

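The top view shows four locks, at view pixels: small grey in the nest (499,328), large grey (517,415), blue (510,225) and orange (570,314). By the description I choose the small grey one in the nest. The isolator is at (315,330), the tube (408,380), the wrench (403,260) and the offcut (231,410).

```bash
python3 - <<'E'
s=open('h.py').read()
s=s.replace('f["rotation"]=np.array(f["rotation"]);','r=np.array(f["rotation"]); f["rotation"]=r if r.shape==(3,3) else rpy(r);')
s=s.replace('def pose(s):','def rpy(r):\n    from scipy.spatial.transform import Rotation as R\n    return R.from_euler("xyz",r,degrees=True).as_matrix()\ndef pose(s):')
open('h.py','w').write(s)
E
python3 - <<'E'
from h import *
import pickle
fs=pickle.load(open('f0.pkl','rb'))
for f in fs.values(): f["rotation"]=rpy(f["rotation"])
pickle.dump(fs,open("f0.pkl","wb"))
f=fs["top"]
for n,u,v,z in [("dial",501,330,57),("bow",491,297,24),("nestL",475,336,10),("iso",313,335,40),("ball",305,340,105),("hasp",288,314,50),("tube",405,382,60),("tubefoot",418,380,0),("wr1",405,228,5),("wr2",401,290,5),("off1",225,390,30),("off2",240,432,30),("biglock",517,415,30)]:
    print(n,ray(f,u/1.55,v/1.55,z).round())
a=f["image"][190:235,175:225];b=f["image"][180:235,300:350]
cv2.imwrite("pics/c0.png",np.hstack([cv2.resize(a,(400,400),interpolation=cv2.INTER_CUBIC),cv2.resize(b,(400,400),interpolation=cv2.INTER_CUBIC)]))
w=grab_frame("wrist");print(w["tool_from_camera"],w["fovy"],w["cx"],w["cy"])
print(pose(state()))
E
```

```text
dial [ 544. -207.   57.]
bow [ 622. -193.   24.]
nestL [ 536. -158.   10.]
iso [528. 199.  40.]
ball [510. 205. 105.]
hasp [572. 254.  50.]
tube [430.  -3.  60.]
tubefoot [436. -32.   0.]
wr1 [786.   2.   5.]
wr2 [639.   9.   5.]
off1 [407. 386.  30.]
off2 [319. 348.  30.]
biglock [ 365. -244.   30.]
[[-6.66591228e-04 -9.56636174e-01 -2.91284717e-01  8.20204510e+01]
 [ 9.99999734e-01 -7.23695888e-04  8.83074645e-05  9.23963523e-01]
 [-2.95279667e-04 -2.91284581e-01  9.56636402e-01 -1.70773208e+02]
 [ 0.00000000e+00  0.00000000e+00  0.00000000e+00  1.00000000e+00]] 69.80090693392903 255.43061625954294 193.76247471169583
(array([[-9.46417411e-01,  3.22945617e-01, -4.60731144e-04],
       [ 3.22945941e-01,  9.46416675e-01, -1.18200553e-03],
       [ 5.43201320e-05, -1.26746187e-03, -9.99999195e-01]]), array([185.54940157, 543.86642972, 213.33539618]))
```

View pics/c0.png

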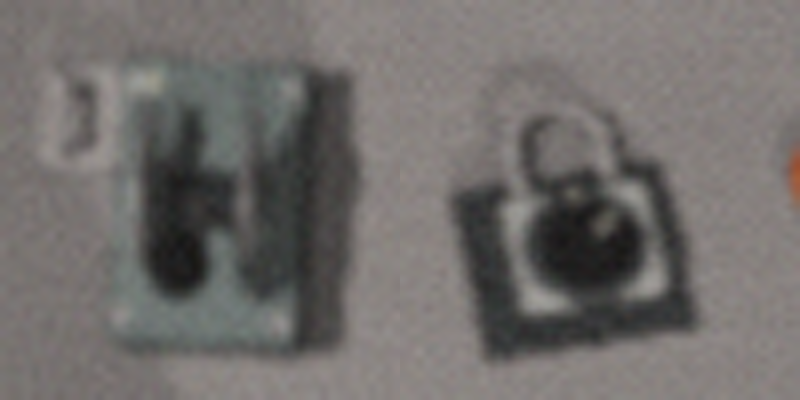

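The crop confirms it: the small grey lock sits in the dark nest, with its dial mark at about -1 rad. The isolator's lever leans towards the robot. Moving to the isolator now.

Request:
{"api": "step_arm", "payload": {"steps": [[0,0,0,-41.5,-22,-5,0],[0,0,0,-41.5,-22,-5,0],[0,0,0,-41.5,-22,-5,0],[0,0,0,-41.5,-22,-5,0],[0,0,0,-41.5,-22,-5,0],[0,0,0,-41.5,-22,-5,0],[0,0,0,-41.5,-22,-5,0],[0,0,0,-41.5,-22,-5,0]], "force": 20}}

```text
time_s: 1.15
ee_pos: [443.8, 269.1, 253.9]
ee_rot: [-180.0, -0.0, 161.2]
force: [0.8, 0.1, 0.2]
gripper_width: 14.3
gripper_force: 0.0
```

Request:
{"api": "step_arm", "payload": {"steps": [[0,0,0,-41.5,-22,-5,0],[0,0,0,-41.5,-22,-5,0],[0,0,-9.5,0,0,0,0],[0,0,-9.5,0,0,0,0],[0,0,0,0,0,0,0],[0,0,0,0,0,0,0],[0,0,0,0,0,0,0],[0,0,0,0,0,0,0]]}}

```text
time_s: 2.15
ee_pos: [507.3, 202.1, 264.0]
ee_rot: [180.0, 0.0, -179.9]
force: [-0.5, -0.1, -0.3]
gripper_width: 0.5
gripper_force: 0.0
```

```bash
python3 - <<'E'
from h import *
import pickle
s=state();print(s["time_s"],s["ee_pos"],s["ee_rot"],s["force"])
f=cam("wrist");pickle.dump(f,open("w1.pkl","wb"))
cv2.imwrite("pics/w1.png",cv2.resize(f["image"],None,fx=1.5,fy=1.5))
E
```

```text
2.15 [507.31162148 202.09691956 263.96147492] [ 1.79995361e+02  2.80087170e-03 -1.79861551e+02] [-0.47597522 -0.14318001 -0.26065815]
```

View pics/w1.png

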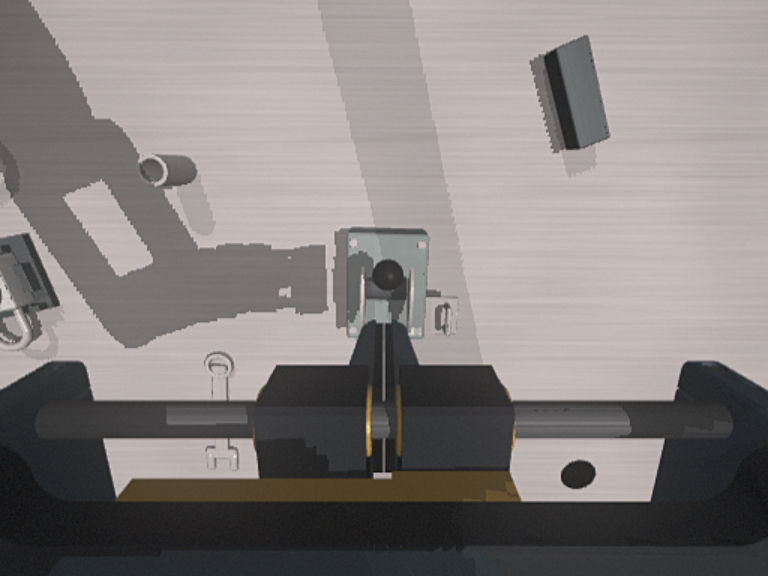

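The wrist view shows the isolator top with corners (347,230), (429,231), (426,337) and (347,337). The ball is at (388,274) and the hasp near (445,315).

```bash
python3 - <<'E'
from h import *
import pickle
f=pickle.load(open("w1.pkl","rb"))
for n,u,v,z in [("c1",347,230,40),("c2",429,231,40),("c3",426,337,40),("c4",347,337,40),("ball",388,274,102),("hasp1",446,303,50),("hasp2",444,332,50),("tubetop",155,171,60),("nestcorner",60,303,10),("offa",586,37,30),("offb",609,138,30)]:
    print(n,ray(f,u/1.5,v/1.5,z).round(1))
E
```

```text
c1 [485.2 168.2  40. ]
c2 [486.  246.6  40. ]
c3 [595.9 247.3  40. ]
c4 [596.  165.5  40. ]
ball [512.4 206.8 102. ]
hasp1 [555.3 264.7  50. ]
hasp2 [586.1 264.1  50. ]
tubetop [431.    3.8  60. ]
nestcorner [ 569.5 -147.8   10. ]
offa [319.6 377.6  30. ]
offb [401.5 410.7  30. ]
```

Request:
{"api": "step_arm", "payload": {"steps": [[0,0,0,24,2,0,0],[0,0,0,23,2,20,0],[0,0,0,0,0,40,0],[0,0,0,0,0,40,0],[0,0,0,0,0,40,0],[0,0,0,0,0,36,0],[0,0,0,0,0,0,0],[0,0,0,-20,0,0,0]]}}

```text
time_s: 3.2
ee_pos: [480.3, 206.2, 89.1]
ee_rot: [180.0, 0.0, -179.8]
force: [-0.2, -0.1, -0.2]
gripper_width: 0.0
gripper_force: 0.0
```

Request:
{"api": "step_arm", "payload": {"steps": [[0,0,0,-10,0,0,0],[0,0,0,-10,0,0,0],[0,0,0,-10,0,0,0],[0,0,0,-10,0,0,0],[0,0,0,-8,0,0,0],[0,0,0,-8,0,0,0],[0,0,0,-6,0,0,0],[0,0,0,0,0,0,0]]}}

```text
time_s: 4.2
ee_pos: [543.4, 206.2, 88.0]
ee_rot: [180.0, 0.1, -179.9]
force: [0.5, 0.1, 0.0]
gripper_width: 0.2
gripper_force: 0.0
```

Request:
{"api": "step_arm", "payload": {"steps": [[0,0,0,-4,0,0,0],[0,0,0,-4,0,0,0],[0,0,0,0,0,0,0],[0,0,0,20,0,-5,0],[0,0,0,30,0,-40,0],[0,0,0,20,0,-50,0],[0,0,0,0,0,-55,0],[0,0,0,0,0,0,0]]}}

```text
time_s: 5.2
ee_pos: [482.9, 207.0, 243.1]
ee_rot: [179.8, 0.6, -179.8]
force: [0.5, 0.9, 0.4]
gripper_width: 0.6
gripper_force: 0.0
```

```bash
python3 - <<'E'
from h import *
f=cam("wrist");import pickle;pickle.dump(f,open("w2.pkl","wb"))
c=f["image"];F,cx,cy=K(f)
for a in(0.1,.6,.8,1.02):
    t=a-.5; print(a,[round(x) for x in proj(f,[541+70*np.sin(t),207,40+70*np.cos(t)])])
m=(c.max(2)<45).astype(np.uint8)
n,l,st,ce=cv2.connectedComponentsWithStats(m)
for i in range(1,n):
    if 60<st[i,4]<3000 and 200<ce[i,0]<320 and ce[i,1]<280: print(st[i],ce[i].round(1))
cv2.imwrite("pics/w2.png",cv2.resize(c[100:290,180:340],None,fx=3,fy=3))
print(state()["ee_pos"])
E
```

```text
0.1 [254, 207]
0.6 [254, 235]
0.8 [254, 244]
1.02 [254, 252]
[248 216  16  53 493] [255.4 247.5]
[266 243  54  28 847] [285.1 259.1]
[194 244  52  27 648] [228.8 259.1]
[481.51566292 206.36885055 240.20074085]
```

View pics/w2.png

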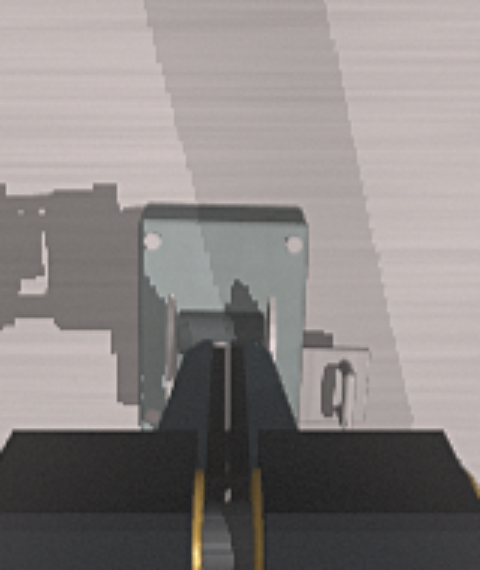

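The isolator is in view but the fingers hide the ball, so I'll check it with the scene camera.

```bash
python3 - <<'E'
from h import *
f=cam("scene"); c=f["image"]
for a in np.arange(0,1.1,.1):
    t=a-.5; u,v=proj(f,[541+70*np.sin(t),207,40+70*np.cos(t)]); u,v=int(round(u)),int(round(v)); print(round(a,2),u,v,c[v-1:v+2,u-1:u+2].mean((0,1)).round())
u,v=proj(f,[541,207,70]);u,v=int(u),int(v)
cv2.imwrite("pics/s2.png",cv2.resize(c[v-40:v+40,u-50:u+50],None,fx=6,fy=6))
print(u,v)
E
```

```text
0.0 288 143 [135. 135. 139.]
0.1 289 142 [98. 97. 99.]
0.2 291 142 [93. 93. 95.]
0.3 293 143 [113. 113. 115.]
0.4 295 143 [155. 155. 159.]
0.5 297 144 [184. 183. 189.]
0.6 299 145 [186. 186. 191.]
0.7 301 146 [193. 192. 198.]
0.8 303 147 [163. 162. 167.]
0.9 305 149 [69. 68. 70.]
1.0 307 150 [67. 67. 68.]
296 156
```

View pics/s2.png

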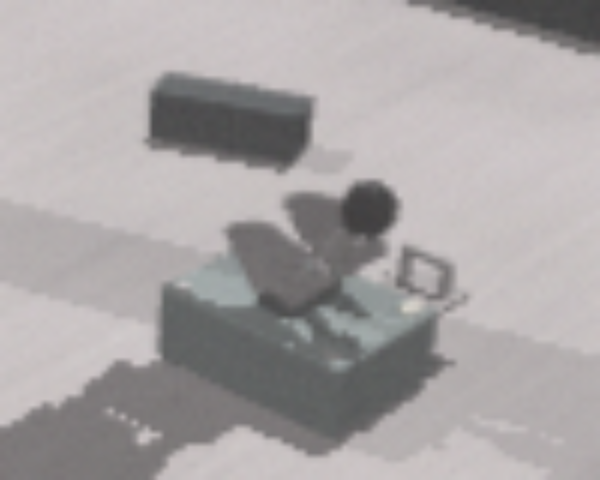

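The ball is at scene pixel (307,151), which matches 1.02 rad, so the lever is in the notch. Going to the lock.

Request:
{"api": "step_arm", "payload": {"steps": [[0,0,0,-8.4,-52.6,-3,1],[0,0,0,-8.4,-52.6,-3,1],[0,0,0,-8.4,-52.6,-3,1],[0,0,0,-8.4,-52.6,-3,1],[0,0,0,-8.4,-52.6,-3,1],[0,0,0,-8.4,-52.6,-3,1],[0,0,0,-8.4,-52.6,-3,1],[0,0,0,-8.4,-52.6,-3,1]]}}

```text
time_s: 6.3
ee_pos: [548.2, -216.3, 259.7]
ee_rot: [179.9, -0.2, -179.9]
force: [1.7, 0.1, -0.4]
gripper_width: 77.8
gripper_force: 0.0
```

Request:
{"api": "step_arm", "payload": {"steps": [[0,0,9.3,0,0,0,1],[0,0,9.3,0,0,0,1],[0,0,9.3,0,0,0,1],[0,0,9.3,0,0,0,1],[0,0,9.3,0,0,0,1],[0,0,9.3,0,0,0,1],[0,0,9.2,0,0,0,1],[0,0,0,0,0,0,1]]}}

```text
time_s: 7.3
ee_pos: [548.2, -214.6, 259.8]
ee_rot: [-179.9, -0.2, 115.3]
force: [-0.9, 0.7, -0.1]
gripper_width: 91.0
gripper_force: 0.0
```

```bash
python3 - <<'E'
from h import *
import pickle
s=state();print(s["time_s"],s["ee_pos"],s["ee_rot"],s["qpos"].round())
f=cam("wrist");pickle.dump(f,open("w3.pkl","wb"))
u,v=map(int,proj(f,[555,-205,30]));print(u,v)
u0,v0=max(u-80,0),max(v-70,0);print(u0,v0)
cv2.imwrite("pics/w3.png",cv2.resize(f["image"][v0:v0+140,u0:u0+160],None,fx=4,fy=4,interpolation=cv2.INTER_CUBIC))
E
```

```text
7.3 [ 548.21390855 -214.55539632  259.81903219] [-1.79858382e+02 -1.61805743e-01  1.15265098e+02] [-22.  18.  83.   0.  79. -48.]
261 165
181 95
```

View pics/w3.png

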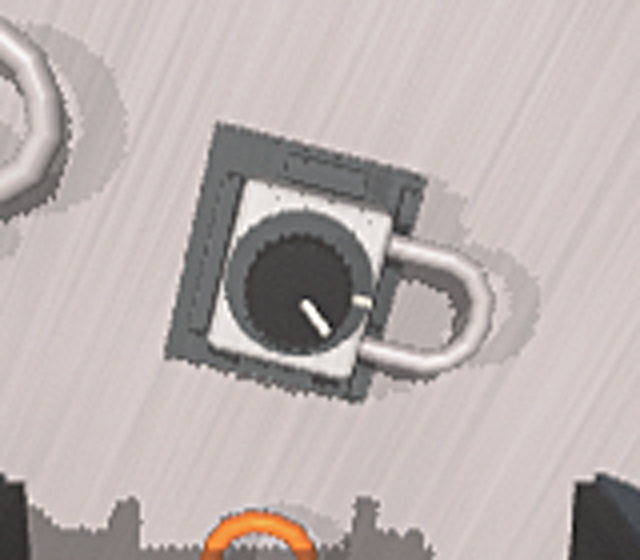

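The small grey lock is in its nest. In crop pixels the dial centre is (300,293), its mark runs (307,303)–(324,331), the body mark is at (361,301) and the bow middle at (480,307).

```bash
python3 - <<'E'
from h import *
import pickle
f=pickle.load(open("w3.pkl","rb"))
P={}
for n,u,v,z in [("dial",299,292,57),("m1",307,303,57),("m2",324,331,57),("bm",361,301,38),("bow",481,307,24),("n1",218,122,10),("n2",166,355,10),("n3",360,402,10),("n4",427,177,10),("b1",245,180,38),("b2",391,213,38),("b3",353,378,38),("b4",208,347,38)]:
    P[n]=ray(f,181+u/4,95+v/4,z);print(n,P[n].round(1))
ang=lambda a,b:np.degrees(np.arctan2(*(P[b]-P[a])[[1,0]])).round(1)
print("body c",np.mean([P[k] for k in("b1","b2","b3","b4")],0),"nest c",np.mean([P[k] for k in("n1","n2","n3","n4")],0))
print("yaw",ang("n1","n4"),ang("n2","n3"),ang("n2","n1")+0,ang("dial","bow"),ang("b1","b2"),ang("b4","b3"),"mark",ang("m1","m2"),ang("dial","m2"))
E
```

```text
dial [ 546.3 -207.7   57. ]
m1 [ 550.5 -210.1   57. ]
m2 [ 560.1 -216.5   57. ]
bm [ 569.7 -204.6   38. ]
bow [ 613.6 -189.7   24. ]
n1 [ 495.7 -171.2   10. ]
n2 [ 513.6 -261.6   10. ]
n3 [ 591.4 -246.3   10. ]
n4 [ 575.1 -156.    10. ]
b1 [ 513.7 -183.1   38. ]
b2 [ 565.3 -171.5   38. ]
b3 [ 579.9 -232.    38. ]
b4 [ 526.4 -244.1   38. ]
body c [ 546.3081588  -207.67160479   38.        ] nest c [ 543.97084529 -208.77032524   10.        ]
yaw 10.8 11.1 101.2 15.0 12.6 12.8 mark -33.9 -32.5
```

Request:
{"api": "step_arm", "payload": {"steps": [[0,0,0,7,1.2,30,1],[0,0,0,0,0,35,1],[0,0,0,0,0,35,1],[0,0,0,0,0,35,1],[0,0,0,0,0,30,1],[0,0,0,0,0,26,1],[0,0,0,0,0,18,1],[0,0,0,0,0,8,1]]}}

```text
time_s: 8.35
ee_pos: [545.9, -207.5, 43.2]
ee_rot: [-179.9, -0.1, 115.3]
force: [-0.1, 0.1, 0.6]
gripper_width: 91.3
gripper_force: 0.0
```

Request:
{"api": "step_arm", "payload": {"steps": [[0,0,0,0,0,0,0],[0,0,0,0,0,0,0],[0,0,0,0,0,0,0],[0,0,0,0,0,0,0],[0,0,0,0,0,0,0],[0,0,0,0,0,0,0],[0,0,0,0,0,0,0],[0,0,0,0,0,0,0]], "force": 25}}

```text
time_s: 9.35
ee_pos: [546.1, -208.1, 45.0]
ee_rot: [-179.9, -0.0, 115.2]
force: [-3.9, -1.6, 4.2]
gripper_width: 34.9
gripper_force: 25.0
```

```bash
python3 - <<'E'
from h import *
s=state();print(s)
E
```

```text
{'time_s': 9.35, 'qpos': array([-2.19613312e+01,  2.79129509e+01,  1.01192121e+02, -5.45141245e-02,
        5.09722615e+01, -4.71022808e+01]), 'qvel': array([-0.03272452,  0.07510691, -0.01264358,  0.10357284, -0.17910138,
       -0.01850968]), 'effort': array([ 1.93778202e+00, -4.32219923e+01, -1.90875614e+01,  9.22774784e-01,
       -9.92282219e-01, -1.53298712e-03]), 'ee_pos': array([ 546.09002405, -208.07382785,   45.01286953]), 'ee_rot': array([-1.79916362e+02, -2.78665695e-02,  1.15175285e+02]), 'force': array([-3.90753246, -1.59473039,  4.22817239]), 'torque': array([-0.43492201,  0.88075782,  0.00138026]), 'gripper_force': 25.000693202018738, 'gripper_width': 34.93898129060269}
```

Request:
{"api": "step_arm", "payload": {"steps": [[0,0,-4,0,0,0,0],[0,0,-4,0,0,0,0],[0,0,-4,0,0,0,0],[0,0,-4,0,0,0,0],[0,0,-4,0,0,0,0],[0,0,-4,0,0,0,0],[0,0,-4,0,0,0,0],[0,0,0,0,0,0,0]]}}

```text
time_s: 10.35
ee_pos: [546.3, -208.1, 45.0]
ee_rot: [-179.9, -0.0, 143.1]
force: [-5.3, -2.2, 4.4]
gripper_width: 35.1
gripper_force: 25.0
```

```bash
cat > st.py <<'E'
from h import *
s=state();print(s["time_s"],s["ee_pos"].round(1),s["ee_rot"].round(1),s["force"].round(2),s["torque"].round(3),s["gripper_width"],s["effort"][5].round(3))
E
cat > bowpx.py <<'E'
from h import *
# how far the bow's outer edge lies along the lock's x, seen from scene
f=cam("scene"); g=cv2.cvtColor(f["image"],cv2.COLOR_BGR2GRAY)
d=np.array([np.cos(np.radians(12)),np.sin(np.radians(12)),0])
o=np.array([546.3,-207.7,24.])
print([int(g[int(round(v)),int(round(u))]) for u,v in (proj(f,o+d*x) for x in range(40,110,2))])
E
python3 st.py; python3 bowpx.py
```

```text
10.35 [ 546.3 -208.1   45. ] [-179.9   -0.   143.1] [-5.27 -2.18  4.43] [-0.585  0.933  0.016] 35.09311252767032 -0.124
[76, 77, 77, 80, 80, 79, 82, 110, 110, 110, 113, 133, 133, 188, 153, 134, 120, 137, 182, 132, 169, 169, 193, 193, 192, 194, 195, 195, 192, 192, 192, 194, 194, 192, 194]
```

Request:
{"api": "step_arm", "payload": {"steps": [[0,0,-1,0,0,0,0],[0,0,-1,0,0,0,0],[0,0,-1,0,0,0,0],[0,0,-1,0,0,0,0],[0,0,-1,0,0,0,0],[0,0,-1,0,0,0,0],[0,0,0,0,0,0,0],[0,0,0,0,0,0,0]]}}

```text
time_s: 11.4
ee_pos: [546.2, -208.1, 45.0]
ee_rot: [-179.9, -0.1, 149.1]
force: [-5.2, -2.7, 4.0]
gripper_width: 35.1
gripper_force: 25.0
```

```bash
python3 st.py; python3 bowpx.py
```

```text
11.4 [ 546.2 -208.1   45. ] [-1.799e+02 -1.000e-01  1.491e+02] [-5.24 -2.71  4.01] [-0.589  0.901  0.054] 35.1057983898622 0.018
[77, 79, 79, 82, 75, 79, 85, 112, 112, 135, 194, 194, 194, 193, 183, 136, 119, 122, 129, 132, 168, 168, 192, 192, 194, 194, 197, 195, 193, 193, 193, 196, 195, 194, 193]
```

Request:
{"api": "step_arm", "payload": {"steps": [[0,0,-1,0,0,0,0],[0,0,-1,0,0,0,0],[0,0,-1,0,0,0,0],[0,0,-1,0,0,0,0],[0,0,-1,0,0,0,0],[0,0,0,0,0,0,0],[0,0,0,0,0,0,0],[0,0,0,0,0,0,0]]}}

```text
time_s: 12.45
ee_pos: [546.2, -208.2, 45.0]
ee_rot: [-180.0, -0.1, 154.1]
force: [-5.1, -2.5, 3.7]
gripper_width: 34.9
gripper_force: 25.0
```

```bash
python3 st.py; python3 bowpx.py
```

```text
12.45 [ 546.2 -208.2   45. ] [-1.800e+02 -1.000e-01  1.541e+02] [-5.09 -2.51  3.73] [-0.737  0.932 -0.203] 34.85652508806262 -0.2
[78, 79, 79, 79, 77, 79, 81, 114, 114, 146, 195, 194, 194, 193, 182, 146, 120, 118, 123, 131, 171, 171, 195, 193, 193, 195, 198, 200, 195, 195, 193, 193, 195, 194, 195]
```

Request:
{"api": "step_arm", "payload": {"steps": [[0,0,-1,0,0,0,0],[0,0,-1,0,0,0,0],[0,0,-1,0,0,0,0],[0,0,0,0,0,0,0],[0,0,0,0,0,0,0],[0,0,0,0,0,0,0],[0,0,0,0,0,0,0],[0,0,0,0,0,0,0]]}}

```text
time_s: 13.5
ee_pos: [545.9, -208.7, 45.0]
ee_rot: [-179.9, -0.1, 157.0]
force: [-6.2, -4.4, 5.2]
gripper_width: 35.1
gripper_force: 25.0
```

```bash
python3 st.py; python3 bowpx.py
```

```text
13.5 [ 545.9 -208.7   45. ] [-1.799e+02 -1.000e-01  1.570e+02] [-6.16 -4.4   5.25] [-1.042  1.212 -0.387] 35.08279024913611 -0.363
[78, 79, 83, 77, 76, 80, 83, 134, 134, 190, 194, 194, 194, 186, 142, 124, 120, 121, 120, 129, 169, 169, 193, 194, 193, 195, 197, 200, 195, 195, 195, 195, 196, 192, 194]
```

Request:
{"api": "step_arm", "payload": {"steps": [[0,0,-1,0,0,0,0],[0,0,-1,0,0,0,0],[0,0,-1,0,0,0,0],[0,0,0,0,0,0,0],[0,0,0,0,0,0,0],[0,0,0,0,0,0,0],[0,0,0,0,0,0,0],[0,0,0,0,0,0,0]]}}

```text
time_s: 14.55
ee_pos: [545.3, -209.6, 45.0]
ee_rot: [-179.8, -0.1, 160.1]
force: [-7.4, -7.3, 5.1]
gripper_width: 35.1
gripper_force: 25.0
```

```bash
python3 st.py; python3 bowpx.py
```

```text
14.55 [ 545.3 -209.6   45. ] [-1.798e+02 -1.000e-01  1.601e+02] [-7.41 -7.33  5.08] [-1.593  1.485 -0.458] 35.083627006391 -0.509
[79, 77, 80, 81, 76, 78, 85, 135, 135, 193, 193, 193, 193, 185, 147, 118, 118, 129, 152, 157, 187, 187, 191, 193, 192, 196, 199, 198, 194, 194, 194, 196, 195, 195, 195]
```

Torque has passed the click level, so it may be blocked at the gate. Comparing pictures of the bow before and now.

```bash
python3 - <<'E'
from h import *
import pickle
a=pickle.load(open("f0.pkl","rb"))["scene"]["image"];f=cam("scene");b=f["image"]
u,v=map(int,proj(f,[580,-200,24]));print(u,v)
r=lambda c:cv2.resize(c[v-35:v+35,u-45:u+45],(390,303),interpolation=cv2.INTER_CUBIC)
cv2.imwrite("pics/s4.png",np.hstack([r(a),r(b)]))
E
```

```text
197 244
```

View pics/s4.png

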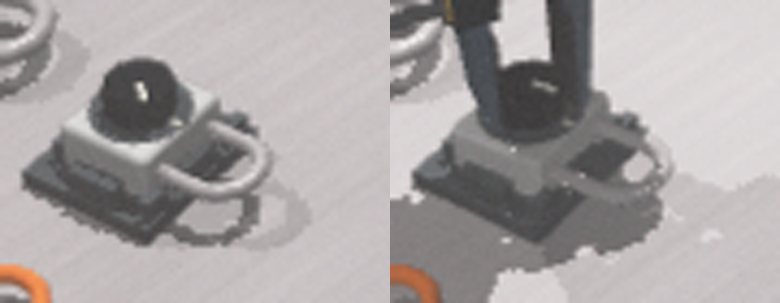

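The bow has moved out by about 2.3 px (5–6 mm), so the gate is found. Unwinding, releasing and rising.

Request:
{"api": "step_arm", "payload": {"steps": [[0,0,2.5,0,0,0,0],[0,0,2.5,0,0,0,0],[0,0,0,0,0,0,1],[0,0,0,0,0,0,1],[0,0,0,0,0,0,1],[0,0,0,0,0,0,1],[0,0,0,0,0,0,1],[0,0,0,0,0,-30,1]]}}

```text
time_s: 15.65
ee_pos: [545.2, -207.1, 73.1]
ee_rot: [-180.0, -0.3, 155.2]
force: [0.3, -0.1, -0.0]
gripper_width: 90.5
gripper_force: 0.0
```

Request:
{"api": "step_arm", "payload": {"steps": [[0,0,0,0,0,-50,1],[0,0,-10,0,0,-50,1],[0,0,-10,0,0,-50,1],[0,0,-10,0,0,-35,1],[0,0,-7,0,0,0,1],[0,0,0,0,0,0,1],[0,0,0,0,0,0,1],[0,0,0,0,0,0,1]]}}

```text
time_s: 16.65
ee_pos: [546.7, -207.7, 259.3]
ee_rot: [180.0, -0.1, -167.9]
force: [0.6, -0.3, -0.4]
gripper_width: 91.1
gripper_force: 0.0
```

```bash
python3 - <<'E'
from h import *
import pickle
s=state();print(s["time_s"],s["ee_pos"],s["ee_rot"],s["qpos"].round())
f=cam("wrist");pickle.dump(f,open("w5.pkl","wb"))
cv2.imwrite("pics/w5.png",cv2.resize(f["image"],None,fx=1.56,fy=1.56))
u,v=map(int,proj(f,[575,-200,30]))
u0,v0=max(u-80,0),max(v-70,0);print(u0,v0)
cv2.imwrite("pics/w5.png",cv2.resize(f["image"][v0:v0+140,u0:u0+160],None,fx=4,fy=4,interpolation=cv2.INTER_CUBIC))
E
```

```text
16.65 [ 546.68063748 -207.72686579  259.25730479] [ 1.79954007e+02 -5.79202146e-02 -1.67889362e+02] [ -22.   18.   84.    0.   78. -124.]
176 117
```

View pics/w5.png

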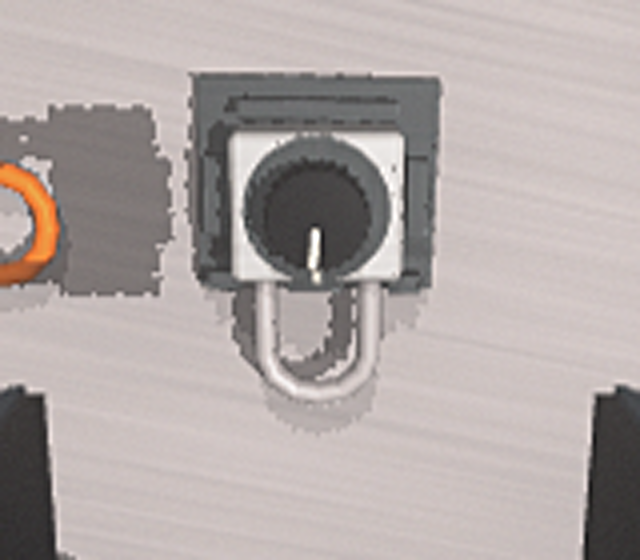

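The dial mark now points at the body mark. The shackle legs are at crop columns 265 and 371, with the bow middle at (318,393).

```bash
python3 - <<'E'
from h import *
import pickle
f=pickle.load(open("w5.pkl","rb"))
Rm,p=pose(state())
for n,u,v,z in [("bow",318,392,24),("legL",265,320,24),("legR",371,320,24),("dial",318,213,57),("b3",233,282,38),("b4",402,278,38),("nest1",197,283,10),("nest2",432,290,10)]:
    P=ray(f,176+u/4,117+v/4,z);print(n,P.round(1),(Rm.T@(P-p)).round(1))
E
```

```text
bow [ 621.7 -190.9   24. ] [-77.    0.5 235.3]
legL [ 596.8 -217.2   24. ] [-47.2 -19.9 235.3]
legR [ 588.2 -177.1   24. ] [-47.2  21.1 235.3]
dial [ 544.4 -207.5   57. ] [  2.    0.6 202.3]
b3 [ 580.3 -231.9   38. ] [-28.  -30.9 221.3]
b4 [ 565.8 -171.2   38. ] [-26.5  31.6 221.3]
nest1 [ 591.8 -246.3   10. ] [-36.2 -47.4 249.3]
nest2 [ 575.2 -154.6   10. ] [-39.2  45.8 249.3]
```

Request:
{"api": "step_arm", "payload": {"steps": [[0,0,0,-29,0.5,20,1],[0,0,0,-28,0,40,1],[0,0,0,0,0,45,1],[0,0,0,0,0,45,1],[0,0,0,0,0,45,1],[0,0,0,0,0,30,1],[0,0,0,0,0,16,1],[0,0,0,0,0,4,1]]}}

```text
time_s: 17.7
ee_pos: [602.3, -195.3, 14.2]
ee_rot: [180.0, -0.1, -167.9]
force: [-0.5, 0.2, -0.1]
gripper_width: 91.4
gripper_force: 0.0
```

Request:
{"api": "step_arm", "payload": {"steps": [[0,0,0,0,0,0,0],[0,0,0,0,0,0,0],[0,0,0,0,0,0,0],[0,0,0,0,0,0,0],[0,0,0,0,0,0,0],[0,0,0,0,0,0,0],[0,0,0,0,0,0,0],[0,0,0,0,0,0,0]], "force": 35}}

```text
time_s: 18.7
ee_pos: [602.8, -195.6, 15.2]
ee_rot: [-180.0, 0.0, -167.8]
force: [-0.3, -1.6, 3.7]
gripper_width: 48.0
gripper_force: 35.0
```

Gripped on the legs (48 mm). Pulling 21 mm along the lock's +x.

Request:
{"api": "step_arm", "payload": {"steps": [[0,0,0,-3,0,0,0],[0,0,0,-3,0,0,0],[0,0,0,-3,0,0,0],[0,0,0,-3,0,0,0],[0,0,0,-3,0,0,0],[0,0,0,-3,0,0,0],[0,0,0,-2,0,0,0],[0,0,0,0,0,0,0]]}}

```text
time_s: 19.7
ee_pos: [620.5, -191.4, 14.3]
ee_rot: [180.0, -0.2, -167.8]
force: [-5.2, -3.8, 2.4]
gripper_width: 47.9
gripper_force: 35.0
```

```bash
python3 st.py
```

```text
19.7 [ 620.5 -191.4   14.3] [ 180.    -0.2 -167.8] [-5.15 -3.82  2.36] [-0.944  0.983 -0.049] 47.85901049031001 -0.034
```

Request:
{"api": "step_arm", "payload": {"steps": [[0,0,0,-1.5,0,0,0],[0,0,0,-1.5,0,0,0],[0,0,0,0,0,0,0],[0,0,0,0,0,0,0],[0,0,0,0,0,0,1],[0,0,0,0,0,0,1],[0,0,0,0,0,0,1],[0,0,0,0,0,0,1]]}}

```text
time_s: 20.7
ee_pos: [625.4, -190.1, 14.9]
ee_rot: [180.0, 0.0, -167.8]
force: [0.1, 0.3, 0.6]
gripper_width: 85.1
gripper_force: 0.0
```

Request:
{"api": "step_arm", "payload": {"steps": [[0,0,0,0,0,-20,1],[0,0,0,0,0,-45,1],[0,0,0,0,0,-45,1],[0,0,0,0,0,-45,1],[0,0,0,25,0,-45,1],[0,0,0,26,0,-45,1],[0,0,0,26,0,0,1],[0,0,0,0,0,0,1]]}}

```text
time_s: 21.7
ee_pos: [548.8, -206.8, 261.0]
ee_rot: [-180.0, 0.1, -167.9]
force: [1.0, 0.4, 0.3]
gripper_width: 91.3
gripper_force: 0.0
```

```bash
python3 - <<'E'
from h import *
import pickle
s=state();print(s["time_s"],s["ee_pos"],s["ee_rot"])
f=cam("wrist");pickle.dump(f,open("w6.pkl","wb"))
u,v=map(int,proj(f,[590,-200,30]))
u0,v0=max(u-80,0),max(v-70,0);print(u0,v0)
cv2.imwrite("pics/w6.png",cv2.resize(f["image"][v0:v0+140,u0:u0+160],None,fx=4,fy=4,interpolation=cv2.INTER_CUBIC))
E
```

```text
21.7 [ 548.7643     -206.82181792  261.04369833] [-1.79967277e+02  8.25718338e-02 -1.67902241e+02]
173 124
```

View pics/w6.png

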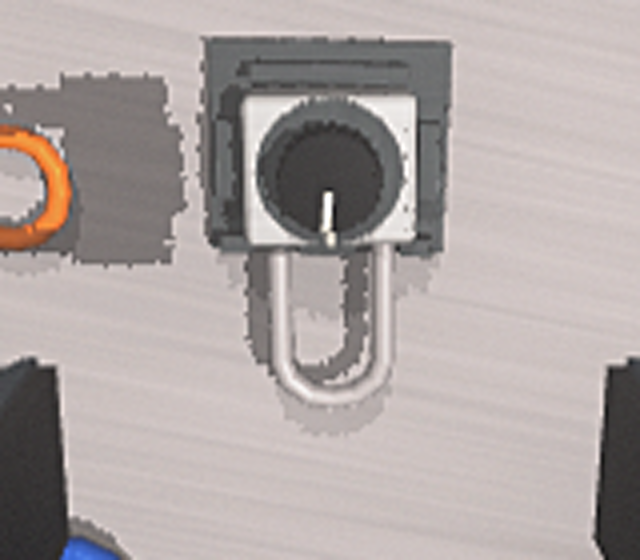

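The shackle is pulled out, with the bow middle at crop (332,396). The lock body corners are (245,96), (415,96), (413,245) and (246,245).

```bash
python3 - <<'E'
from h import *
import pickle
f=pickle.load(open("w6.pkl","rb"))
Rm,p=pose(state())
for n,u,v,z in [("bow",332,394,24),("dial",330,173,57),("b1",245,96,38),("b2",415,96,38),("b3",413,245,38),("b4",246,245,38)]:
    P=ray(f,173+u/4,124+v/4,z);print(n,P.round(1),(Rm.T@(P-p)).round(1))
E
```

```text
bow [ 637.5 -186.6   24. ] [-89.9   1.  236.3]
dial [ 543.3 -207.6   57. ] [  6.6   0.4 203.2]
b1 [ 526.2 -242.2   38. ] [ 30.6 -29.9 222.2]
b2 [ 513.5 -183.    38. ] [ 30.6  30.6 222.2]
b3 [ 567.2 -171.    38. ] [-24.4  31.1 222.3]
b4 [ 580.1 -231.5   38. ] [-24.3 -30.8 222.3]
```

```bash
python3 - <<'E'
from h import *
import pickle
d=np.array([np.cos(np.radians(12.1)),np.sin(np.radians(12.1)),0]);o=np.array([545.6,-207.3,24.])
for n in("w3","w5","w6"):
    f=pickle.load(open(n+".pkl","rb"));g=cv2.GaussianBlur(f["image"],(3,3),0).astype(float).mean(2)
    xs=np.arange(40,112,2);pts=np.array([proj(f,o+d*x) for x in xs],np.float32)
    print(n,list(zip(xs.tolist(),cv2.remap(g.astype(np.float32),pts[:,0].copy(),pts[:,1].copy(),cv2.INTER_LINEAR).ravel().round().astype(int).tolist())))
E
```

```text
w3 [(40, 182), (42, 180), (44, 179), (46, 179), (48, 179), (50, 180), (52, 181), (54, 181), (56, 177), (58, 164), (60, 140), (62, 112), (64, 117), (66, 152), (68, 193), (70, 206), (72, 187), (74, 177), (76, 197), (78, 198), (80, 188), (82, 183), (84, 183), (86, 179), (88, 175), (90, 182), (92, 197), (94, 205), (96, 204), (98, 202), (100, 202), (102, 203), (104, 204), (106, 205), (108, 206), (110, 206)]
w5 [(40, 178), (42, 176), (44, 174), (46, 175), (48, 176), (50, 176), (52, 176), (54, 173), (56, 170), (58, 164), (60, 139), (62, 117), (64, 118), (66, 124), (68, 128), (70, 148), (72, 158), (74, 164), (76, 195), (78, 210), (80, 192), (82, 176), (84, 174), (86, 172), (88, 175), (90, 178), (92, 179), (94, 183), (96, 192), (98, 197), (100, 198), (102, 198), (104, 199), (106, 200), (108, 200), (110, 199)]
w6 [(40, 177), (42, 174), (44, 174), (46, 174), (48, 174), (50, 175), (52, 175), (54, 176), (56, 176), (58, 175), (60, 175), (62, 182), (64, 193), (66, 198), (68, 199), (70, 196), (72, 196), (74, 197), (76, 187), (78, 156), (80, 134), (82, 126), (84, 121), (86, 133), (88, 162), (90, 161), (92, 169), (94, 199), (96, 207), (98, 190), (100, 181), (102, 181), (104, 180), (106, 180), (108, 180), (110, 181)]
```

Bow peak positions along the lock are 70 mm (shut), 77.5 mm (gate) and 95.5 mm (now), so the slide is about 25 mm: fully open. Now gripping the body.

Request:
{"api": "step_arm", "payload": {"steps": [[0,0,0,2,0.3,40,1],[0,0,0,0,0,45,1],[0,0,0,0,0,45,1],[0,0,0,0,0,45,1],[0,0,0,0,0,35,1],[0,0,0,0,0,18,1],[0,0,0,0,0,8,1],[0,0,0,0,0,0,1]]}}

```text
time_s: 22.75
ee_pos: [548.0, -206.6, 23.2]
ee_rot: [180.0, -0.0, -167.8]
force: [-0.8, -0.3, -0.1]
gripper_width: 91.4
gripper_force: 0.0
```

Request:
{"api": "step_arm", "payload": {"steps": [[0,0,0,0,0,0,0],[0,0,0,0,0,0,0],[0,0,0,0,0,0,0],[0,0,0,0,0,0,0],[0,0,0,0,0,0,0],[0,0,0,0,0,0,0],[0,0,0,0,0,0,0],[0,0,0,0,0,0,0]], "force": 45}}

```text
time_s: 23.75
ee_pos: [548.0, -207.2, 24.6]
ee_rot: [-180.0, 0.0, -167.8]
force: [-0.8, 0.5, 5.1]
gripper_width: 63.9
gripper_force: 45.0
```

Request:
{"api": "step_arm", "payload": {"steps": [[0,0,0,0,0,-5,0],[0,0,0,0,0,-10,0],[0,0,0,0,0,-20,0],[0,0,0,0,0,-25,0],[0,0,0,0,0,-30,0],[0,0,0,0,0,-30,0],[0,0,0,0,0,-22,0],[0,0,0,0,0,0,0]]}}

```text
time_s: 24.75
ee_pos: [548.2, -206.5, 167.5]
ee_rot: [-180.0, 0.1, -167.8]
force: [0.2, -0.5, -5.1]
gripper_width: 63.6
gripper_force: 45.0
```

Request:
{"api": "step_arm", "payload": {"steps": [[0,0,0,-2,15,0,0],[0,0,0,-2,30,0,0],[0,0,0,-2,35,0,0],[0,0,0,-2,35,0,0],[0,0,0,-2,35,0,0],[0,0,0,-2,35,0,0],[0,0,0,-2,35,0,0],[0,0,0,-2,35,0,0]]}}

```text
time_s: 25.75
ee_pos: [507.5, 47.9, 164.4]
ee_rot: [179.9, -0.2, -167.8]
force: [0.7, -0.0, -4.1]
gripper_width: 63.4
gripper_force: 45.0
```

Request:
{"api": "step_arm", "payload": {"steps": [[0,0,0,-2,35,0,0],[0,0,0,-2,35,0,0],[0,0,0,-2,35,0,0],[0,0,0,-2,35,0,0],[0,0,0,-2,30,0,0],[0,0,0,-2,20,0,0],[0,0,0,-1,14,0,0],[0,0,0,0,0,0,0]]}}

```text
time_s: 26.75
ee_pos: [479.0, 248.3, 165.6]
ee_rot: [-180.0, -0.0, -167.8]
force: [0.5, -0.2, -4.1]
gripper_width: 63.5
gripper_force: 45.0
```

```bash
python3 - <<'E'
from h import *
s=state();print(s["time_s"],s["ee_pos"],s["ee_rot"],s["force"],s["gripper_width"],s["gripper_force"])
Rm,p=pose(s)
print("bow guess",p+Rm@[-92,0.5,0])
f=cam("wrist");g=cv2.GaussianBlur(f["image"],(3,3),0).astype(np.float32).mean(2)
pts=np.array([proj(f,p+Rm@[-x,0.7,1.]) for x in range(40,112,2)],np.float32)
print(list(zip(range(40,112,2),cv2.remap(g,pts[:,0].copy(),pts[:,1].copy(),cv2.INTER_LINEAR).ravel().astype(int).tolist())))
f=cam("scene");c=f["image"]
for a in(.6,.8,.9,1.02):
    u,v=proj(f,[541+70*np.sin(a-.5),207,40+70*np.cos(a-.5)]);u,v=round(u),round(v);print(a,c[v-1:v+2,u-1:u+2].mean().round())
E
```

```text
26.75 [479.00218005 248.34895408 165.55202531] [-1.79980545e+02 -4.57935862e-02 -1.67775899e+02] [ 0.54942554 -0.19542236 -4.08203619] 63.472938985520116 44.996395111083984
bow guess [568.81035947 268.31731599 165.47832464]
[(40, 122), (42, 116), (44, 107), (46, 155), (48, 197), (50, 195), (52, 196), (54, 199), (56, 195), (58, 195), (60, 196), (62, 198), (64, 196), (66, 196), (68, 198), (70, 111), (72, 78), (74, 79), (76, 79), (78, 79), (80, 79), (82, 79), (84, 58), (86, 45), (88, 45), (90, 44), (92, 44), (94, 43), (96, 42), (98, 42), (100, 40), (102, 40), (104, 40), (106, 39), (108, 37), (110, 38)]
0.6 189.0
0.8 164.0
0.9 68.0
1.02 66.0
```

Request:
{"api": "step_arm", "payload": {"steps": [[0,0,0,0,0,0,0],[0,0,0,0,0,0,0],[0,0,0,0,0,0,0],[0,0,0,0,0,0,0],[0,0,0,0,0,0,0],[0,0,0,0,0,0,0],[0,0,0,0,0,0,0],[0,0,0,0,0,0,0]]}}

```text
time_s: 27.85
ee_pos: [479.4, 248.0, 165.9]
ee_rot: [180.0, 0.0, -167.8]
force: [-1.3, 0.2, -4.0]
gripper_width: 63.6
gripper_force: 45.0
```

```bash
python3 -c "
from workcell import *
print(job_done())"
```

```text
the job is handed in; nothing more can be done
None
```

I handed the job in at about 28 s and got no verdict back: by my measurements the lever is in its notch, the shackle is out about 25 mm, and the open lock is held level about 150 mm up with its bow a few millimetres from the hasp (estimated from the tool pose, as the gripper hid the bow).

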